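# Thread the wooden turner out of the covered utensil trough

### The arm

A 6-joint arm with a two-finger parallel gripper is mounted at the origin on the work surface. World frame = base frame: x ahead of the robot, y to its left, z up, the work surface at z = 0. Lengths are in m, angles in rad, forces in N, time in s.
With the tool pointing down it reaches from about 0.25 to 0.775 m from the base axis. Payload 4 kg.
Tool frame: the origin (TCP) lies at the very end of the fingers, on their centre line; the grasp point (between the pads) lies 19 mm behind it (robot.tcp_to_grasp is the distance from the TCP to the grasp point, in m); z points along the fingers, y is the line along which they close (so a half turn about z gives the same grasp; the last joint's range is limited). The gripper opens to 94 mm and grips with 3 to 60 N. Pads are 16 mm wide; open, the fingers measure 119 mm over their backs; the gripper's body (75 mm by 177 mm) begins 78 mm behind the grasp point.
Start: joints at [-1.238, 0.087, 1.371, -0, 1.684, -0.103], TCP at [0.232, -0.499, 0.206] pointing down, gripper open.
Joint ranges: [-3.1, 3.1], [-0.76, 2.03], [0.27, 2.55], [-1.08, 4.22], [0.17, 2.65], [-2.57, 2.57]. Speed limits (rad/s): [2.79, 2.79, 3.14, 3.14, 3.14, 3.14].

### API

Orientations are given as [roll, pitch, yaw] about the fixed x, y, z axes, in that order (R = Rz(yaw) Ry(pitch) Rx(roll)).
In Python, from bench import robot gives the robot as it stands.
- The arm moves only by the tool step_hand, called as a command line: name --pt "numbers of a row" for each row, then --argument value for the rest. Schema: {"type":"object","properties":{"steps":{"type":"object","properties":{"aperture":{"type":"array","items":{"type":"number"},"minItems":1,"maxItems":20},"dx":{"type":"array","items":{"type":"number"},"minItems":1,"maxItems":20},"dy":{"type":"array","items":{"type":"number"},"minItems":1,"maxItems":20},"dz":{"type":"array","items":{"type":"number"},"minItems":1,"maxItems":20},"spin":{"type":"array","items":{"type":"number"},"minItems":1,"maxItems":20}},"additionalProperties":false,"required":["aperture","dx","dy","dz","spin"]},"only":{"type":"string"},"quiet":{"type":"boolean"},"lines":{"type":"string"}},"required":["steps"],"additionalProperties":false}. steps is an object with one list for each field, all of the same length, 1 to 20, a row being the entries at one place: aperture (the finger opening in m), dx, dy, dz (the shift in fractions of the full range, 1 being 1 m), spin (a turn about the tool's z in shares of pi rad (1.0 is pi rad)); each row shifts and turns the commanded pose from where the row before left it, along the tool's axes as they then stand; what a row does not reach is not made up. A row lasts 1/12 s, in which the tool goes at most 0.0417 m and 0.125 rad, less where a joint would pass 70% of its speed; a pose out of reach is approached as far as the arm can. The fingers move at their own pace and stop on an object; the grip force is fixed at half the most. Time passes only in rows, so rows that do not move let the fingers close. The tool returns the time, the measured TCP pose, the force, the opening and the grip force at its end. only (a regular expression) keeps the lines of the reply that match it, lines (a string "A,B") keeps lines A to B, and quiet returns only ok. Input that does not fit is refused with a message, and nothing moves.
- robot.get_obs(): the state, without advancing time (a new reading comes with each control period).
- robot.snapshot(name): name is "side" or "top" or "wrist"; returns a dict with "color" (384x512x3 uint8, blue, green, red), "fx", "fy", "cx", "cy" (pixels), "extrinsics" (4x4, takes a point from world to camera coordinates). Camera axes: x right, y down, z forward; pixel columns grow to the right and rows downward; lengths in m; the calibration is good to about 2 mm. The wrist camera is an equidistant fisheye: a pixel r from the principal point sees the ray r / f radians off the axis. A picture is of the moment at which its call begins. There is no depth.
- robot.close_job(): hands the job in; it is judged then, once.
The state is a dict: "time": time; "joint_positions": joint angles; "qvel": joint speeds; "joint_torque": joint torques, N m; "tool_pos": TCP position; "ee_rot": TCP orientation; "wrist_force": force on the tool from outside, world axes, zero at the start; "wrist_torque": the same for the moment, N m; "width": finger opening in m; "finger_force": force on a finger pad.
Only numpy, scipy, OpenCV 4.12 (cv2) and the standard library are available. Lean on these libraries where they do the work, as an engineer would, in place of code of your own. Each camera call takes 0.05 s, during which the arm holds its last target. There are 200 camera calls.

### The job

The long wooden turner lies in the utensil trough, its ends caught under the clear covers and longer than the hand opening between them. Tilt it, feed it end first up through its opening without prying on the covers, and finish holding it roughly level over the trough, at least a hand's width (about 90 mm) above the covers and touching nothing but the gripper; do not let go. Leave the spoon in the other lane and the other things on the counter where they are.

Things in the scene. Friction and masses are not known exactly. Their poses are not given: they have to be found in the camera images.
- turner: light wooden turner, 250 mm long (x), under 0.2 kg, flat on the floor of either lane, each end 20 to 70 mm under a cover. Origin: underside, mid-length; z up. Handle: bar 22 wide (y), 20 tall, x -125 to +50, green band near its butt. Blade: 54 wide, 8 thick, same underside, x +40 to +125; blade end points away from the robot (within 30 degrees of world x), within 6 degrees of the lane
- turner_tip (a point): middle of the turner's blade end: x = +125, z = +4 mm in the turner's frame
- turner_butt (a point): middle of the turner's handle end: x = -125, z = +10 mm in the turner's frame
- trough: dark wooden utensil trough fixed to the counter, 436 mm long (its x, roughly away from the robot), 274 wide (y), 65 high. Origin under its centre on the counter, z up. A full-height divider 8 thick along y = 0 makes two lanes, each 125 wide and 420 long inside, lane centres at y = +66.5 and -66.5; walls 8 thick, floor's top at z = 6
- covers: clear rigid plastic covers, fixed (trough's frame), 5 mm thick, underside z = 60, top z = 65. They close both lanes from x -210 to -80 and from +80 to +210; between them each lane has an opening 160 long (x) by 125 wide, edged by orange strips. Fingers fit in; the gripper's body stays above. They may be brushed, not pushed with over 40 N
- mug: mint-green mug, 84 mm across, 105 mm tall; bystander, origin under its centre
- jar: amber sugar jar with wooden lid, 72 mm across, 100 mm tall; bystander, origin under its centre
- syrup: green syrup bottle, 60 mm across, 190 mm tall; bystander, origin under its centre
- cup: white espresso cup, 72 mm across, 60 mm tall; bystander, origin under its centre
- phone: black phone lying flat, 150 x 72 x 9 mm; bystander, origin under its centre
- spoon: black-handled serving spoon, 200 mm long, flat in the trough's other lane; bystander, origin on its underside

How it is judged:
On the way:
1. the turner stands tilted in the opening: one end above the covers, the other still down in the trough (((height (world z) of turner_tip above 0.078 m and height (world z) of turner_butt below 0.055 m and x of turner_butt in the frame of trough between -0.212 and 0.212 m and y of turner_butt in the frame of trough between -0.135 and 0.135 m) or (height (world z) of turner_butt above 0.078 m and height (world z) of turner_tip below 0.055 m and x of turner_tip in the frame of trough between -0.212 and 0.212 m and y of turner_tip in the frame of trough between -0.135 and 0.135 m))), for 0.2 s.
At the end, for the whole second after the job is handed in: The turner is held still in the fingers, its middle within 250 mm of the trough's centre (seen from above), level within 20 degrees, both ends over 125 mm above the counter (60 mm above the covers), touching no other thing; spoon and counter things within 40 mm of their starts (height (world z) of each of turner_tip, turner_butt above 0.125 m and angle between turner's own z axis and vertical below 0.35 rad and horizontal distance between turner and trough below 0.25 m and contact force between turner and the fingers above 2 N and contact force between turner and trough below 0.3 N and linear speed of turner below 0.03 m/s and angular speed of turner below 0.2 rad/s and not (contact force between turner and mug above 0.3 N or contact force between turner and jar above 0.3 N or contact force between turner and syrup above 0.3 N or contact force between turner and cup above 0.3 N or contact force between turner and phone above 0.3 N or contact force between turner and spoon above 0.3 N) and distance of each of mug, jar, syrup, cup, phone, spoon from where it was at the start of the episode below 0.04 m); the arm keeps its last pose, push and grip.
It fails at once if a cover is pried on or pushed with more than 40 N (contact force between any of turner, the arm, the fingers and covers above 40 N).
It fails at once if a bystander is moved by more than 40 mm (distance of any of mug, jar, syrup, cup, phone, spoon from where it was at the start of the episode above 0.04 m).
It also fails if it takes over 45 s, if anything falls off the work surface, if the arm or the gripper's body presses on something with over 40 N, if the wrist force passes 120 N, or if a joint passes its speed limit or range.

## Working session

There is one attempt and no reset: what is moved stays moved. The work goes in short steps, Python scripts to look and compute and a tool call to move; the robot and the scene stay as the last step left them, time stands still between calls to the robot, and variables do not carry over. Pictures are saved under pics/ and viewed, at most 10 in all, crops included, and the job is handed in when it is done.

```bash
mkdir -p pics; ls
```

Create h.py:
```python
import numpy as np, cv2
from bench import robot
def snap(n,f):
    s=robot.snapshot(n); cv2.imwrite(f'pics/{f}.png',s['color']); np.savez(f'pics/{f}.npz',**{k:s[k] for k in s}); return s
def ray(s,u,v,fish=False):
    E=np.array(s['extrinsics']);R=E[:3,:3];o=-R.T@E[:3,3]
    x=(u-s['cx'])/s['fx'];y=(v-s['cy'])/s['fy']
    if fish:
        r=np.hypot(x,y)+1e-12; d=np.array([x/r*np.sin(r),y/r*np.sin(r),np.cos(r)])
    else: d=np.array([x,y,1.])
    d=R.T@d; return o,d/np.linalg.norm(d)
def onz(s,u,v,z,fish=False):
    o,d=ray(s,u,v,fish); return o+d*(z-o[2])/d[2]
def proj(s,p):
    E=np.array(s['extrinsics']);c=E[:3,:3]@p+E[:3,3]
    return s['fx']*c[0]/c[2]+s['cx'],s['fy']*c[1]/c[2]+s['cy']
```

Run:
```python
from h import *
a=snap('top','t0');b=snap('side','s0')
for s in(a,b):
    o,d=ray(s,256,192);print(o,d,s['fx'])
o=robot.get_obs();print(o['time'],o['tool_pos'],o['ee_rot'],o['width'])
cv2.imwrite('pics/t0b.png',cv2.resize(a['color'],(800,600)))
cv2.imwrite('pics/s0b.png',cv2.resize(b['color'],(800,600)))
```

```text
bench.py
pics
[ 4.33543473e-01 -1.30226492e-03  1.64578410e+00] [ 0.06456278  0.01421636 -0.99781238] 458.7882803927634
[-0.03453543  0.90071883  1.16443304] [ 0.37291762 -0.57770164 -0.72608076] 446.41019318159016
0.1 [ 0.23198436 -0.49812768  0.20445317] [-3.13962691e+00 -1.80272848e-04  4.35765579e-01] 0.09384810050175425
```

View pics/t0b.png

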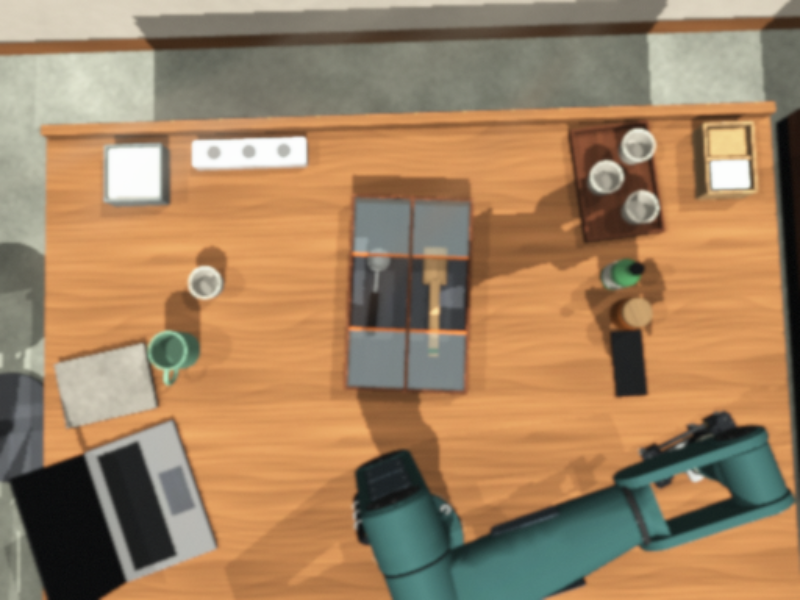

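View pics/s0b.png

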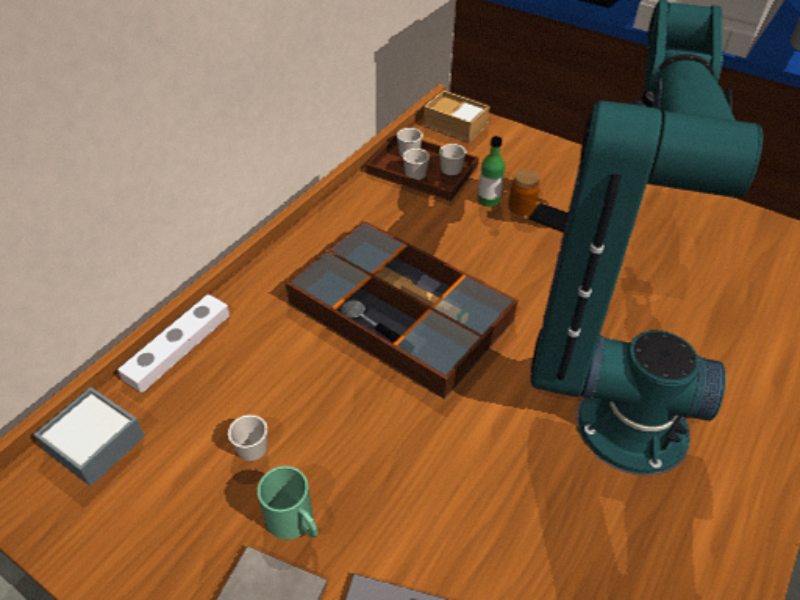

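Top view shows the trough around (350–470, 195–392 in the scaled picture). The turner is in the right lane: blade tip at about (435,250), just under the far strip (row 257), and butt at about (433,357), well under the near strip (row 328). The spoon is in the left lane. The phone, jar and syrup bottle are to the right at about x=630, and the mug and cup are to the left.

Create m.py:
```python
from h import *
t=np.load('pics/t0.npz');s=np.load('pics/s0.npz')
for n,im,roi in(('t',t,(215,120,310,255)),('s',s,(180,140,335,252))):
    c=im['color'];x0,y0,x1,y1=roi;k=c[y0:y1,x0:x1];hsv=cv2.cvtColor(k,cv2.COLOR_BGR2HSV)
    for nm,lo,hi in(('strip',(5,150,150),(15,255,255)),('turner',(13,60,90),(40,200,255))):
        m=cv2.inRange(hsv,lo,hi)
        N,l,st,ce=cv2.connectedComponentsWithStats(m)
        for i in range(1,N):
            if st[i,4]>12:
                p=np.argwhere(l==i)[:,::-1]+[x0,y0]
                r=cv2.minAreaRect(p.astype(np.float32)); print(n,nm,st[i,4],cv2.boxPoints(r).round(1).tolist())
    cv2.imwrite(f'pics/{n}c.png',cv2.resize(k,None,fx=4,fy=4,interpolation=cv2.INTER_CUBIC))
    print(k.shape)
tc=cv2.imread('pics/tc.png');sc=cv2.imread('pics/sc.png')
h=max(tc.shape[0],sc.shape[0]);f=lambda a:cv2.copyMakeBorder(a,0,h-a.shape[0],0,0,0)
cv2.imwrite('pics/both.png',cv2.resize(np.hstack([f(tc),f(sc)]),None,fx=.8,fy=.8)); print(np.hstack([f(tc),f(sc)]).shape)
for nm,u,v in(('phone',628,362),('jar',635,313),('syrup',620,275),('mug',170,350),('cup',205,283)): print(nm,onz(t,u*.64,v*.64,0.05)[:2])
```

```bash
python3 m.py
```

```text
t strip 199 [[212.0, 154.60000610351562], [216.5, 118.9000015258789], [227.5, 120.30000305175781], [223.0, 156.0]]
t strip 50 [[303.0, 128.0], [309.0, 128.0], [309.0, 138.0], [303.0, 138.0]]
t strip 302 [[209.0, 199.10000610351562], [215.5, 157.60000610351562], [227.60000610351562, 159.5], [221.0, 201.0]]
t strip 41 [[265.0, 165.0], [265.0, 164.0], [298.0, 164.0], [298.0, 165.0]]
t strip 371 [[263.0, 211.0], [308.8999938964844, 178.89999389648438], [329.6000061035156, 208.5], [283.70001220703125, 240.60000610351562]]
t strip 308 [[215.0, 202.0], [231.0, 202.0], [231.0, 254.0], [215.0, 254.0]]
t strip 20 [[252.0, 210.0], [252.0, 210.0], [233.0, 210.0], [233.0, 210.0]]
t strip 271 [[269.0, 227.0], [309.0, 227.0], [309.0, 254.0], [269.0, 254.0]]
t turner 2689 [[215.0, 254.0], [215.0, 120.0], [309.0, 120.0], [309.0, 254.0]]
t turner 579 [[267.79998779296875, 162.3000030517578], [289.3999938964844, 159.60000610351562], [296.1000061035156, 213.0], [274.5, 215.6999969482422]]
(135, 95, 3)
s strip 1036 [[167.1999969482422, 152.3000030517578], [242.6999969482422, 116.30000305175781], [255.399
[... 667 characters left out ...]
, 219.5], [273.5, 197.5], [275.0, 199.0], [253.0, 221.0]]
s strip 39 [[262.0, 245.0], [272.0, 245.0], [272.0, 251.0], [262.0, 251.0]]
s turner 3991 [[180.0, 140.0], [334.0, 140.0], [334.0, 251.0], [180.0, 251.0]]
s turner 254 [[240.0, 177.0], [243.60000610351562, 169.8000030517578], [281.20001220703125, 188.60000610351562], [277.6000061035156, 195.8000030517578]]
s turner 2617 [[180.0, 251.0], [180.0, 191.0], [275.0, 191.0], [275.0, 251.0]]
s turner 39 [[277.5, 196.5], [284.0, 190.0], [289.0, 195.0], [282.5, 201.5]]
(112, 155, 3)
(540, 1000, 3)
phone [ 0.38609804 -0.47768453]
jar [ 0.49371627 -0.49847681]
syrup [ 0.57915791 -0.46953355]
mug [0.43907685 0.53736388]
cup [0.58697464 0.45803028]
```

View pics/both.png

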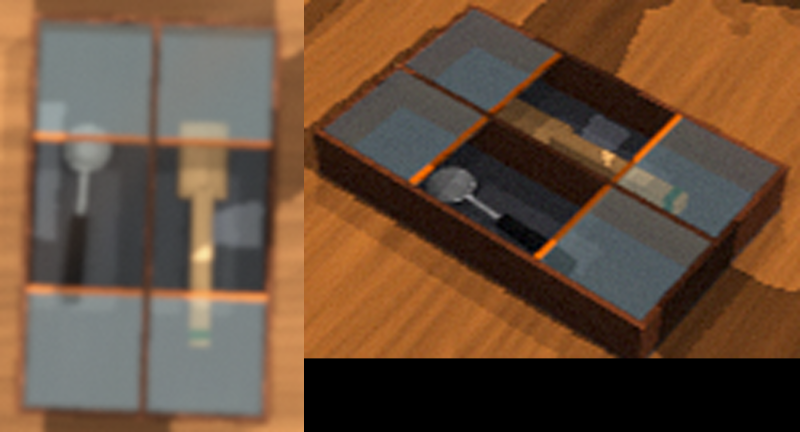

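The crops show four orange strips, with the right lane's opening between rows 143 and 296 of the top crop. The turner's tip is at about (204,124) and its butt at about (200,347). The handle runs along column ~201.

Create m2.py:
```python
from h import *
t=np.load('pics/t0.npz');s=np.load('pics/s0.npz')
T=lambda u,v:(u/3.2+215,v/3.2+120)
S=lambda u,v:((u-304)/3.2+180,v/3.2+140)
def tri(a,b):
    o1,d1=ray(t,*T(*a));o2,d2=ray(s,*S(*b))
    k=np.linalg.lstsq(np.c_[d1,-d2],o2-o1,rcond=None)[0]
    p,q=o1+k[0]*d1,o2+k[1]*d2; return (p+q)/2,np.linalg.norm(p-q)
for n,a,b in(('farL',(35,136),(413,182)),('farR',(270,145),(558,56)),('nearL',(27,290),(540,257)),('nearR',(267,297),(680,118)),
  ('bladeNearR',(226,199),(573,131)),('butt',(200,346),(680,203)),('glint',(203,252),(607,157))):
    p,e=tri(a,b);print(n,p.round(4),round(e,4))
P=np.array([onz(t,*T(*a),.065)[:2] for a in((35,136),(270,145),(27,290),(267,297))])
c=P.mean(0);ax=(P[0]+P[1]-P[2]-P[3])/2;lat=(P[0]+P[2]-P[1]-P[3])/2
yaw=np.arctan2(ax[1],ax[0]);print('trough',c,yaw,np.arctan2(lat[1],lat[0])-np.pi/2,np.linalg.norm(ax))
R=np.array([[np.cos(yaw),np.sin(yaw)],[-np.sin(yaw),np.cos(yaw)]])
tip=onz(t,*T(204,124),.014)[:2];butt=onz(t,*T(200,347),.026)[:2];h1=onz(t,*T(202.5,198),.026)[:2];h2=onz(t,*T(200.5,325),.026)[:2]
print('tip,butt',tip,butt,np.linalg.norm(tip-butt),'yaw',[np.arctan2(*(x-y)[::-1]) for x,y in((tip,butt),(h1,h2))])
for q in(tip,butt,h1,h2):print(R@(q-c))
```

```bash
python3 m2.py
```

```text
farL [0.6395 0.1218 0.0602] 0.0057
farR [ 0.6234 -0.1331  0.0562] 0.0044
nearL [0.4715 0.1336 0.0623] 0.0072
nearR [ 0.4576 -0.1249  0.0549] 0.0062
bladeNearR [ 0.5705 -0.0861  0.0026] 0.004
butt [ 0.4083 -0.0511  0.0126] 0.0013
glint [ 0.5097 -0.0586  0.0191] 0.0066
trough [0.55009794 0.00099138] -0.06303950621900245 -0.061254702796951443 0.16572682525856366
tip,butt [ 0.65615797 -0.06262863] [ 0.40799867 -0.05040279] 0.24846027795017075 yaw [np.float64(-0.049226300812244855), np.float64(-0.04553997551461873)]
[ 0.10985728 -0.0568121 ]
[-0.1385793  -0.06024402]
[ 0.02568757 -0.05753767]
[-0.11447327 -0.05999067]
```

Units first: turns go in shares of pi rad. So 0.12 rad / 3.1416 = 0.0382.

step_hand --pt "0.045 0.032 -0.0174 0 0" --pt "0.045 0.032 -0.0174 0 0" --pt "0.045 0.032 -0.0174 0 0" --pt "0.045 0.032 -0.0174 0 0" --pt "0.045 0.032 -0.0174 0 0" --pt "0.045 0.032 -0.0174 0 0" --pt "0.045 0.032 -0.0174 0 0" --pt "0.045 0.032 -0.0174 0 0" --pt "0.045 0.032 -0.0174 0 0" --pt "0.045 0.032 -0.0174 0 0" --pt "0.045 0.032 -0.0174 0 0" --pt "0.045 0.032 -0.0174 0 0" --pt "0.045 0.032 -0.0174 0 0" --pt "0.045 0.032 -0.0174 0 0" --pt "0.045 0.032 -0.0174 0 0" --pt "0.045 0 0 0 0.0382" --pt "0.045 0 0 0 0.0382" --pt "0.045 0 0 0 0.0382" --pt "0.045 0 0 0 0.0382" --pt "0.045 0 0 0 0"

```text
refused: steps: the value is not of type 'object' (schema: type "object"). Nothing was moved.
```

I used the wrong layout. The manual says an object with one list for each field; once more.

step_hand --steps '{"aperture": [0.045, 0.045, 0.045, 0.045, 0.045, 0.045, 0.045, 0.045, 0.045, 0.045, 0.045, 0.045, 0.045, 0.045, 0.045, 0.045, 0.045, 0.045, 0.045, 0.045], "dx": [0.032, 0.032, 0.032, 0.032, 0.032, 0.032, 0.032, 0.032, 0.032, 0.032, 0.032, 0.032, 0.032, 0.032, 0.032, 0, 0, 0, 0, 0], "dy": [-0.0174, -0.0174, -0.0174, -0.0174, -0.0174, -0.0174, -0.0174, -0.0174, -0.0174, -0.0174, -0.0174, -0.0174, -0.0174, -0.0174, -0.0174, 0, 0, 0, 0, 0], "dz": [0, 0, 0, 0, 0, 0, 0, 0, 0, 0, 0, 0, 0, 0, 0, 0, 0, 0, 0, 0], "spin": [0, 0, 0, 0, 0, 0, 0, 0, 0, 0, 0, 0, 0, 0, 0, 0.0382, 0.0382, 0.0382, 0.0382, 0]}'

```text
time: 1.77
tool_pos: [0.5569, -0.0591, 0.2047]
ee_rot: [-3.141, 0.001, -0.046]
wrist_force: [0.3, 0.6, -0.4]
width: 0.0447
finger_force: 0.0
```

Run:
```python
from h import *
w=snap('wrist','w0');cv2.imwrite('pics/w0b.png',cv2.resize(w['color'],(800,600)))
print(robot.get_obs()['tool_pos'],robot.get_obs()['ee_rot'],w['fx'],w['cx'],w['cy'])
```

```text
[ 0.55688171 -0.05925007  0.2048147 ] [-3.14149553e+00  1.18709815e-03 -4.16227329e-02] 297.3186396354542 258.9545589978036 186.5043211339579
```

View pics/w0b.png

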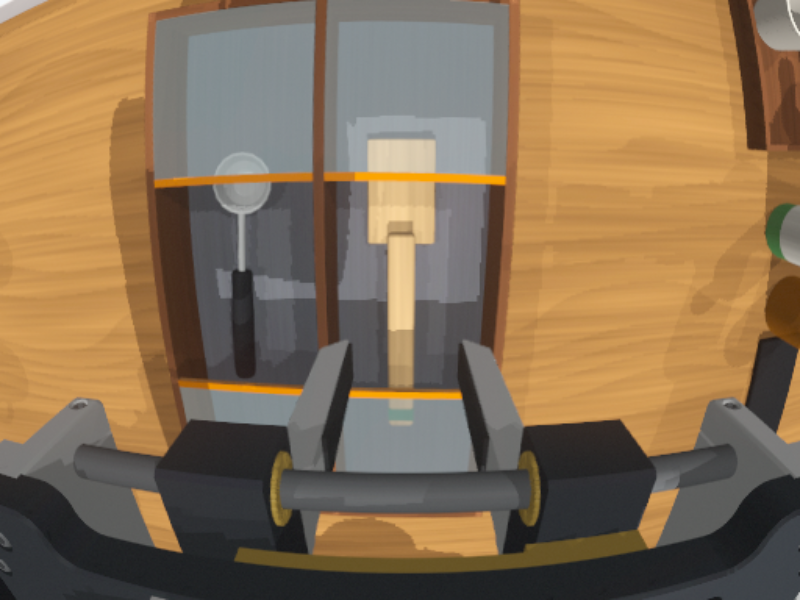

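The wrist view shows the turner centred between the fingers at about column 401. The blade tip is at (402,139), the handle meets the blade at row 236–244, the butt is at (401,425), and the strips are at rows ~180 and ~393.

Run:
```python
from h import *
w=np.load('pics/w0.npz')
f=lambda u,v,z:onz(w,u*.64,v*.64,z,True).round(4)
print('tip',f(402,139,.014),'butt',f(401,425,.026),'hstart',f(401,236,.026),'bladeback',f(401,244,.014),'h',f(401,325,.026))
print('far',f(327,177,.065),f(505,180,.065),'near',f(355,392,.065),f(462,396,.065),'edges',f(317,280,.065),f(500,280,.065))
```

```text
tip [ 0.6542 -0.0617  0.014 ] butt [ 0.4066 -0.0491  0.026 ] hstart [ 0.5785 -0.0574  0.026 ] bladeback [ 0.5698 -0.0569  0.014 ] h [ 0.5045 -0.0539  0.026 ]
far [ 0.6295 -0.0093  0.065 ] [ 0.6223 -0.1317  0.065 ] near [ 0.4645 -0.0162  0.065 ] [ 0.4569 -0.1     0.065 ] edges [0.5565 0.0039 0.065 ] [ 0.5505 -0.128   0.065 ]
```

step_hand --steps '{"aperture": [0.045, 0.045, 0.045, 0.045, 0.045, 0.045, 0.045, 0.045, 0.045, 0.02, 0.02, 0.02, 0.02, 0.02], "dx": [-0.005, 0, 0, 0, 0, 0, 0, 0, 0, 0, 0, 0, 0, 0], "dy": [-0.0026, 0, 0, 0, 0, 0, 0, 0, 0, 0, 0, 0, 0, 0], "dz": [0, 0.035, 0.035, 0.035, 0.035, 0.03, 0.015, 0.008, 0, 0, 0, 0, 0, 0], "spin": [0, 0, 0, 0, 0, 0, 0, 0, 0, 0, 0, 0, 0, 0]}'

```text
time: 2.98
tool_pos: [0.5535, -0.0567, 0.0143]
ee_rot: [3.141, -0.003, -0.044]
wrist_force: [-0.8, 0.4, 3.9]
width: 0.0218
finger_force: 30.0
```

step_hand --steps '{"aperture": [0.02, 0.02, 0.02, 0.02, 0.02, 0.02], "dx": [0, -0.013, -0.013, -0.013, -0.013, 0], "dy": [0, 0, 0, 0, 0, 0], "dz": [-0.004, 0, 0, 0, 0, 0], "spin": [0, 0, 0, 0, 0, 0]}'

```text
time: 3.48
tool_pos: [0.4977, -0.054, 0.0159]
ee_rot: [-3.141, 0.003, -0.044]
wrist_force: [-0.3, 0.6, -2.3]
width: 0.0217
finger_force: 30.0
```

Run:
```python
from h import *
w=snap('wrist','w1');b=snap('side','s1')
k=cv2.resize(b['color'][100:252,150:352],(532,400))
cv2.imwrite('pics/x1.png',np.hstack([cv2.resize(w['color'][60:340,120:400],(268,400))[:,:268],k]));
```

```text
(no output)
```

View pics/x1.png

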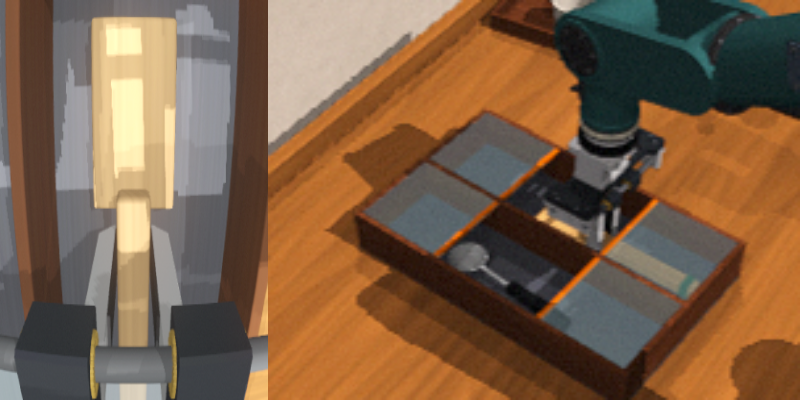

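The turner followed the fingers. Its tip is now well inside the opening, about 27 mm short of the far strip. Next I lift until the handle meets the near cover.

step_hand --steps '{"aperture": [0.02, 0.02, 0.02, 0.02, 0.02], "dx": [0.006, 0.006, 0, 0, 0], "dy": [0, 0, 0, 0, 0], "dz": [-0.01, -0.01, -0.008, -0.003, 0], "spin": [0, 0, 0, 0, 0]}'

```text
time: 4.0
tool_pos: [0.514, -0.055, 0.0491]
ee_rot: [3.141, -0.004, -0.044]
wrist_force: [0.6, -0.2, -1.9]
width: 0.0217
finger_force: 30.0
```

step_hand --steps '{"aperture": [0.02, 0.02], "dx": [0, 0], "dy": [0, 0], "dz": [-0.003, 0], "spin": [0, 0]}'

```text
time: 4.17
tool_pos: [0.5122, -0.0548, 0.0502]
ee_rot: [3.142, 0.0, -0.044]
wrist_force: [1.0, 0.4, -3.9]
width: 0.0216
finger_force: 30.0
```

step_hand --steps '{"aperture": [0.02, 0.02], "dx": [0, 0], "dy": [0, 0], "dz": [-0.003, 0], "spin": [0, 0]}'

```text
time: 4.33
tool_pos: [0.5116, -0.0547, 0.0531]
ee_rot: [-3.141, 0.001, -0.044]
wrist_force: [0.3, -1.1, -5.9]
width: 0.0211
finger_force: 30.0
```

step_hand --steps '{"aperture": [0.02, 0.02], "dx": [0, 0], "dy": [0, 0], "dz": [-0.003, 0], "spin": [0, 0]}'

```text
time: 4.5
tool_pos: [0.5115, -0.0547, 0.0563]
ee_rot: [-3.141, 0.002, -0.044]
wrist_force: [-0.8, 0.1, -4.7]
width: 0.0215
finger_force: 30.0
```

step_hand --steps '{"aperture": [0.02, 0.02], "dx": [0, 0], "dy": [0, 0], "dz": [-0.003, 0], "spin": [0, 0]}' --only "pos|force"

```text
tool_pos: [0.5119, -0.0548, 0.0596]
wrist_force: [-1.1, -0.2, -4.8]
finger_force: 30.0
```

Run:
```python
from h import *
w=snap('wrist','w2');b=snap('side','s2')
k=cv2.resize(b['color'][100:252,150:352],(532,400))
cv2.imwrite('pics/x2.png',np.hstack([cv2.resize(w['color'][60:340,120:400],(268,400))[:,:268],k]));
```

```text
(no output)
```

View pics/x2.png

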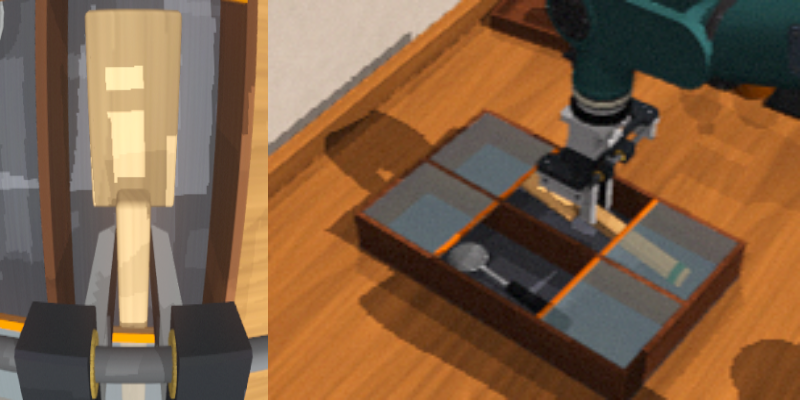

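The turner is tilting as planned: blade rising past the far strip, butt low under the near cover, with only about 5 N at the wrist.

step_hand --steps '{"aperture": [0.02, 0.02], "dx": [0, 0], "dy": [0, 0], "dz": [-0.003, 0], "spin": [0, 0]}' --only "pos|force"

```text
tool_pos: [0.5124, -0.0548, 0.0629]
wrist_force: [-0.9, 0.0, -4.6]
finger_force: 30.0
```

step_hand --steps '{"aperture": [0.02, 0.02], "dx": [0.006, 0], "dy": [0, 0], "dz": [-0.004, 0], "spin": [0, 0]}' --only "pos|force"

```text
tool_pos: [0.5199, -0.0553, 0.0675]
wrist_force: [0.4, -0.3, -4.4]
finger_force: 30.0
```

step_hand --steps '{"aperture": [0.02, 0.02], "dx": [0.006, 0], "dy": [0, 0], "dz": [-0.004, 0], "spin": [0, 0]}' --only "pos|force"

```text
tool_pos: [0.5262, -0.0556, 0.0717]
wrist_force: [0.9, -0.1, -4.0]
finger_force: 30.0
```

Run:
```python
from h import *
w=snap('wrist','w3');b=snap('side','s3')
k=cv2.resize(b['color'][100:252,150:352],(532,400))
cv2.imwrite('pics/x3.png',np.hstack([cv2.resize(w['color'][60:340,120:400],(268,400))[:,:268],k]));
```

```text
(no output)
```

View pics/x3.png

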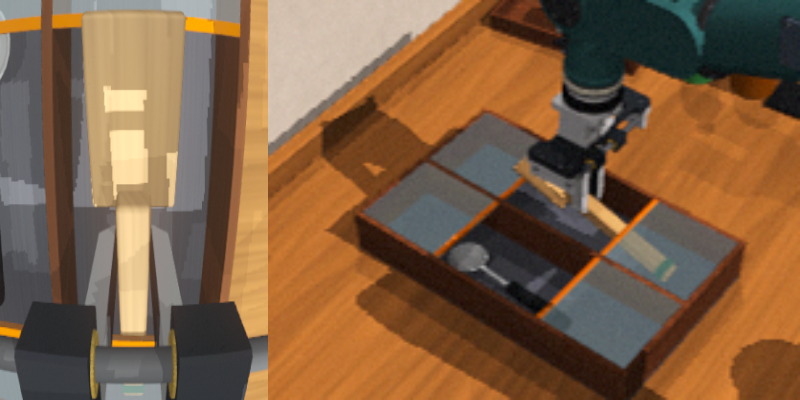

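Run:
```python
from h import *
w=np.load('pics/w3.npz')
f=lambda u,v,z:onz(w,u*280/268+120,v*.7+60,z,True)
for z in(.06,.07,.08,.09,.1,.11):
    a,b=f(84,12,z),f(186,14,z); print(z,np.linalg.norm(a-b).round(4),((a+b)/2).round(4))
s=np.load('pics/s3.npz');F=lambda u,v:(150+(u-268)*202/532,100+v*152/400)
for z in(.07,.08,.09,.1): print(z,onz(s,*F(523,168),z).round(4))
```

```text
0.06 0.0679 [ 0.631  -0.0618  0.06  ]
0.07 0.0643 [ 0.6299 -0.0617  0.07  ]
0.08 0.0608 [ 0.6288 -0.0616  0.08  ]
0.09 0.0572 [ 0.6277 -0.0615  0.09  ]
0.1 0.0537 [ 0.6266 -0.0613  0.1   ]
0.11 0.0501 [ 0.6255 -0.0612  0.11  ]
0.07 [ 0.6319 -0.0674  0.07  ]
0.08 [ 0.6258 -0.0586  0.08  ]
0.09 [ 0.6197 -0.0497  0.09  ]
0.1 [ 0.6136 -0.0409  0.1   ]
```

The wrist view shows the blade end now hiding the far strip. Its apparent width puts it about 0.09 m high at x≈0.627. I'll go on forward and up.

step_hand --steps '{"aperture": [0.02, 0.02, 0.02, 0.02], "dx": [0.005, 0.005, 0, 0], "dy": [0, 0, 0, 0], "dz": [-0.004, -0.004, 0, 0], "spin": [0, 0, 0, 0]}' --only "pos|force"

```text
tool_pos: [0.5357, -0.0559, 0.0794]
wrist_force: [1.5, 0.0, -3.1]
finger_force: 30.0
```

step_hand --steps '{"aperture": [0.02, 0.02, 0.02, 0.02, 0.02], "dx": [0.006, 0.006, 0, 0, 0], "dy": [0, 0, 0, 0, 0], "dz": [-0.004, -0.004, 0, 0, 0], "spin": [0, 0, 0, 0, 0]}' --only "pos|force"

```text
tool_pos: [0.5469, -0.0564, 0.0869]
wrist_force: [1.9, 0.0, -2.2]
finger_force: 30.0
```

Run:
```python
from h import *
w=snap('wrist','w4');b=snap('side','s4')
k=cv2.resize(b['color'][100:252,150:352],(532,400))
cv2.imwrite('pics/x4.png',np.hstack([cv2.resize(w['color'][60:340,120:400],(268,400))[:,:268],k]));
```

```text
(no output)
```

View pics/x4.png

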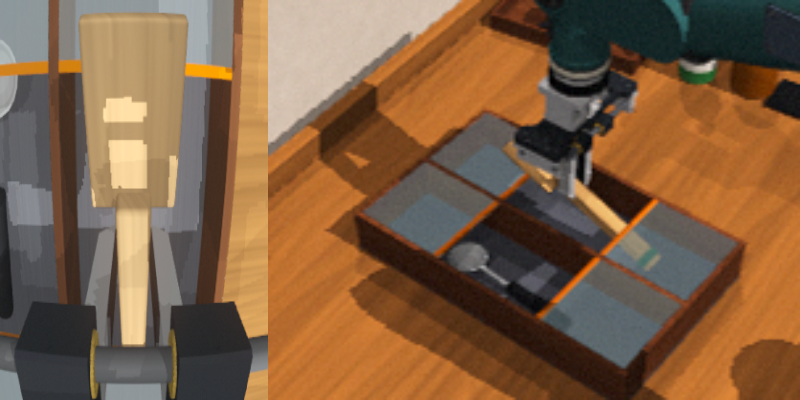

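The blade is now well over the far cover (the strip is about 55 px below the tip) while the butt is still down under the near cover: the tilted stage is reached. Next I pull it out along its axis and lift.

step_hand --steps '{"aperture": [0.02, 0.02, 0.02, 0.02], "dx": [0.01, 0.01, 0.01, 0], "dy": [0, 0, 0, 0], "dz": [-0.0043, -0.0043, -0.0043, 0], "spin": [0, 0, 0, 0]}' --only "pos|force"

```text
tool_pos: [0.5775, -0.0578, 0.1002]
wrist_force: [0.8, -0.4, -2.2]
finger_force: 30.0
```

step_hand --steps '{"aperture": [0.02, 0.02, 0.02, 0.02, 0.02], "dx": [0.01, 0.01, 0.01, 0.01, 0], "dy": [0, 0, 0, 0, 0], "dz": [-0.0045, -0.0045, -0.0045, -0.0045, 0], "spin": [0, 0, 0, 0, 0]}' --only "pos|force"

```text
tool_pos: [0.6171, -0.0596, 0.1181]
wrist_force: [0.4, -0.4, -0.8]
finger_force: 30.0
```

Run:
```python
from h import *
b=snap('side','s5')
cv2.imwrite('pics/x5.png',cv2.resize(b['color'][80:252,150:352],(705,600)))
```

```text
(no output)
```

View pics/x5.png

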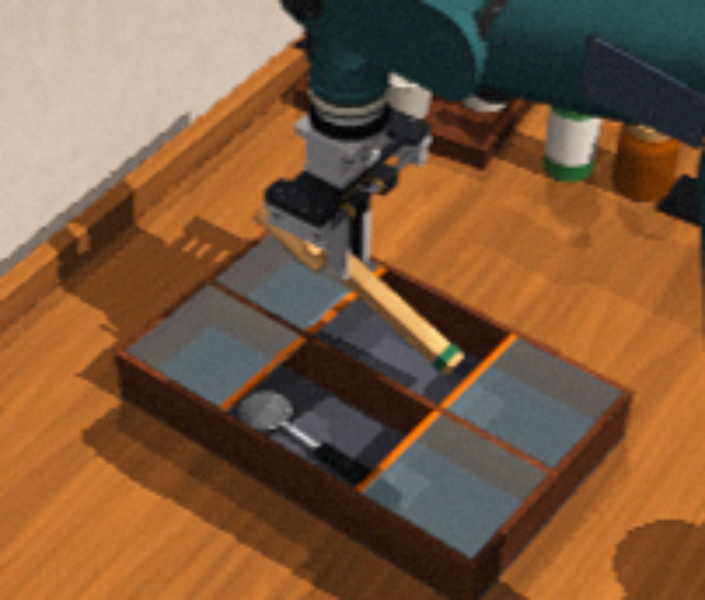

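The whole handle, green band included, is now clear of the near cover and strip. The butt end is at about (452,362). Now I work out the tilt.

Create tilt.py:
```python
from h import *
def pl(s,u,v,p,yaw,off=0):
    o,d=ray(s,u,v);n=np.array([-np.sin(yaw),np.cos(yaw),0]);return o+d*((p+n*off-o)@n)/(d@n)
```

Run:
```python
from tilt import *
s=np.load('pics/s5.npz');p=np.array([.6171,-.0596,.1181])
F=lambda u,v:(150+u*202/705,80+v*172/600)
# left side face (+11mm): bottom-left butt corner, and two bottom/top edge points
for q in((444,370),(437,346),(441,369)): print(pl(s,*F(*q),p,-.046,.011).round(4))
A=pl(s,*F(440,364),p,-.046,.011);B=pl(s,*F(350,279),p,-.046,.011);print(A,B,np.degrees(np.arctan2(B[2]-A[2],np.hypot(*(B-A)[:2]))))
```

```text
[ 0.4877 -0.0426  0.0602]
[ 0.4976 -0.0431  0.0878]
[ 0.4913 -0.0428  0.0594]
[ 0.49281166 -0.04286705  0.06555336] [ 0.60388881 -0.04798021  0.11789971] 25.209305829922
```

step_hand --steps '{"aperture": [0.02, 0.02, 0.02, 0.02, 0.02, 0.02, 0.02, 0.02, 0.02], "dx": [0, 0, -0.02, -0.02, -0.02, -0.015, 0, 0, 0], "dy": [0, 0, 0, 0, 0, 0, 0, 0, 0], "dz": [-0.02, -0.02, 0, 0, 0, 0, 0.015, 0.01, 0], "spin": [0, 0, 0, 0, 0, 0, 0, 0, 0]}' --only "pos|force"

```text
tool_pos: [0.5387, -0.0557, 0.1296]
wrist_force: [-1.4, -0.2, -0.3]
finger_force: 30.0
```

step_hand --steps '{"aperture": [0.02, 0.02, 0.02], "dx": [0, 0, 0], "dy": [0, 0, 0], "dz": [0.006, 0.006, 0], "spin": [0, 0, 0]}' --only "pos|force"

```text
tool_pos: [0.5412, -0.056, 0.1194]
wrist_force: [0.5, -0.1, 1.0]
finger_force: 30.0
```

step_hand --steps '{"aperture": [0.02, 0.02, 0.02], "dx": [0, 0, 0], "dy": [0, 0, 0], "dz": [0.006, 0.006, 0], "spin": [0, 0, 0]}' --only "pos|force"

```text
tool_pos: [0.5407, -0.056, 0.1069]
wrist_force: [0.6, 0.1, 0.3]
finger_force: 30.0
```

Contact is light. I'll keep lowering to level it.

step_hand --steps '{"aperture": [0.02, 0.02, 0.02], "dx": [0, 0, 0], "dy": [0, 0, 0], "dz": [0.006, 0.006, 0], "spin": [0, 0, 0]}' --only "pos|force"

```text
tool_pos: [0.5403, -0.0559, 0.0946]
wrist_force: [0.8, -0.2, -0.1]
finger_force: 30.0
```

step_hand --steps '{"aperture": [0.02, 0.02, 0.02], "dx": [0, 0, 0], "dy": [0, 0, 0], "dz": [0.006, 0.004, 0], "spin": [0, 0, 0]}' --only "pos|force"

```text
tool_pos: [0.5406, -0.0559, 0.0851]
wrist_force: [0.2, 0.2, 0.7]
finger_force: 30.0
```

step_hand --steps '{"aperture": [0.02, 0.02, 0.02, 0.02, 0.02, 0.02, 0.02], "dx": [0, 0, 0, 0, 0, 0, 0], "dy": [0, 0, 0, 0, 0, 0, 0], "dz": [-0.03, -0.035, -0.035, -0.035, 0, 0, 0], "spin": [0, 0, 0, 0, 0, 0, 0]}'

```text
time: 9.35
tool_pos: [0.5406, -0.056, 0.22]
ee_rot: [-3.141, 0.002, -0.044]
wrist_force: [0.1, -1.0, -1.8]
width: 0.0216
finger_force: 30.0
```

Run:
```python
from h import *
b=snap('side','s6')
cv2.imwrite('pics/x6.png',cv2.resize(b['color'][60:232,150:352],(705,600)))
```

```text
(no output)
```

View pics/x6.png

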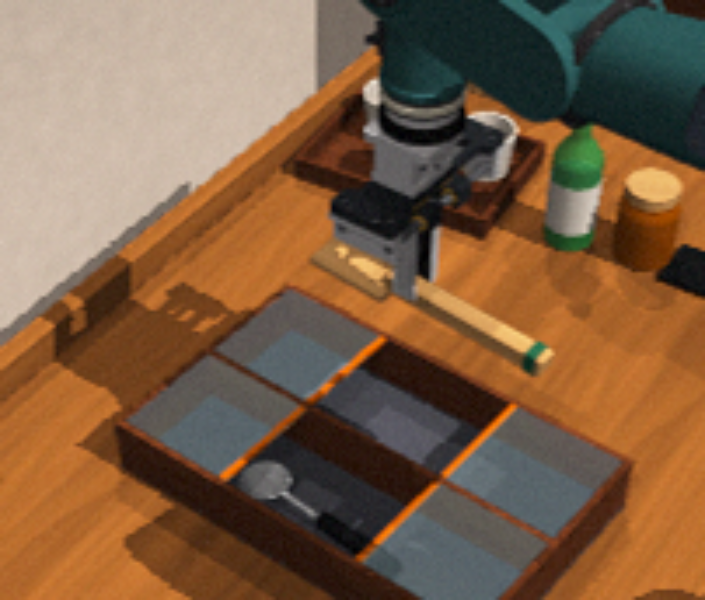

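The turner is held nearly level, well above the trough, with the butt at about (543,370), the blade at about (320,258) and the handle's lower edge from about (413,300) to (533,371). I'll check the numbers.

Run:
```python
from tilt import *
s=np.load('pics/s6.npz');p=np.array([.5406,-.056,.22])
F=lambda u,v:(150+u*202/705,60+v*172/600)
A=pl(s,*F(535,371),p,-.046,.011);B=pl(s,*F(415,301),p,-.046,.011);print(A,B,np.degrees(np.arctan2(B[2]-A[2],np.hypot(*(B-A)[:2]))))
o=robot.get_obs();print(o['time'],o['finger_force'],abs(o['qvel']).max(),o['wrist_force'])
```

```text
[ 0.39711079 -0.03838319  0.2049695 ] [ 0.52923847 -0.04446535  0.21895621] 6.036343461596853
9.4 29.999617338180542 0.014184134907779773 [-0.00934308  0.62373542 -1.8621325 ]
```

Tilt is about 6°, the butt is at about 0.205 m, and the turner is still. Handing in.

step_hand --steps '{"aperture": [0.02, 0.02, 0.02], "dx": [0, 0, 0], "dy": [0, 0, 0], "dz": [0, 0, 0], "spin": [0, 0, 0]}' --only "pos|force"

```text
tool_pos: [0.5406, -0.056, 0.2197]
wrist_force: [-0.2, -0.1, -1.6]
finger_force: 30.0
```

```bash
python3 -c "
from bench import robot
print(robot.close_job())"
```

```text
the job is handed in; nothing more can be done
None
```

The turner came out tilted through its opening and I handed the job in with it held about 6° off level, roughly 140 mm above the covers and with the spoon not touched; no verdict was returned.

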